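# Eject the drilled lever from its jig and hold it level over the filing fixture

### The job

The bronze lever in the green drill jig has been drilled: press the jig's red spring ejector fully home so that the lever is pushed out from under the drill plate, and let the ejector spring back. Then pick the lever up by the arm at its balance point, carry it level to the blue filing fixture without touching the fixture, and hold it still and level a few centimetres clear above it, the boss's bore over the stud and the end eye over the arm rest, so that I can guide it down. Finish while still holding it there; leave the hammer, the punch block and the oil bottle alone.

Things in the scene. Friction and masses are not known exactly. Their poses are not given: they have to be found in the camera images.
- lever: Bronze casting, 0.5-0.65 kg, 171 mm long: heavy boss (40 mm dia, 40 high, upright bore 16), straight arm 14 mm wide with flat sides 21 to 35 mm above the underside (open below), end eye (22 mm dia, 35 high). Origin: bore axis at the boss's underside; x along the arm to the eye, z up. It starts with the boss in the jig under the drill plate, held by a sprung ball, its x along the jig's x within 3 degrees.
- lever_balance (a point): The lever's balance point: on the arm at half its height, 41.5 mm from the bore's axis towards the eye (lever frame x 41.5 mm, z 28 mm); axes as the lever's. The casting's fillets end 27 mm from the bore's axis; beyond, the arm's flat sides are clear to grip.
- lever_eye (a point): Centre of the underside of the lever's eye: in the lever's frame x 140 mm, z 0, level with the boss's underside.
- jig: Fixed drill jig. Origin: on the bench below the drill bush; x in the direction of ejection, z up. Green base 286 x 76 mm (x -60 to 226 mm), its top, 16 mm up, the runway. Cheeks (x -30 to 22 mm, y 21.5 to 35.5 mm either side) carry the drill plate over the boss; bush rim 80 mm over the bench. Ahead the runway is open above, with rails 6 mm high at y 21.5 to 27.5 mm either side and a 6 mm end lip.
- ejector (a joint): Travel of the ejector slide in m along the jig's +x: 0 sprung back, 0.055 fully home (hard stop). Its spring takes 5 N at first, 10 N at the end; the lever's catch adds 5 to 12 N over the first 30 mm, friction about 4 N after. Let go, it springs back. Its pusher shoves the boss ahead of it; fully home, the boss stands clear of the cheeks and the lever stays on the runway, perhaps run on a few mm.
- ejector_knob (a point): Centre of the flat rear face of the ejector's red push knob (36 mm dia, on a level rod, 36 mm above the bench) behind the jig; sprung back it is at x -124 mm in the jig's frame. Push it along the jig's +x, e.g. with closed fingers pointing down behind it, where the bench is open.
- fixture: Fixed blue filing fixture. Origin: on the bench under the stud; x from the stud to the arm rest, z up. Base 200 x 70 mm, 14 thick, x -34 to 166 mm; shoulder 40 mm dia to 24 mm height; upright stud 14 mm dia to 66 mm; arm rest at x 140 mm, 24 mm high; two guide pins 10 mm dia at x 112 mm, y 13 mm either side, 50 mm high.
- stud_tip (a point): Top of the fixture's stud, 66 mm above the bench, the fixture's highest point; axes as the fixture's.
- rest_top (a point): Centre of the top of the fixture's arm rest, 140 mm from the stud's axis, 24 mm above the bench.
- hammer: Bystander: a 240 mm hammer with a wooden handle lying on the bench.
- punch_block: Bystander: a dark wooden block 75 x 95 x 45 mm with steel punches standing in it, 76 mm high in all. Origin under its centre.
- oil: Bystander: a yellow oil bottle with a red cap, 56 mm diameter, 120 mm high. Origin under its centre.
Mind the look-alikes: they are no part of the job. There is more than one size of the lever; the job needs the middle-sized.

How it is judged:
By the outcome, as a careful person would: the job done as asked, in the order asked, and still so for the second after the job is handed in, while the arm keeps its last pose, push and grip.
It also fails if it takes over 58 s, if anything falls off the work surface, if the arm or the gripper's body presses on something with over 40 N, if the wrist force passes 120 N, or if a joint passes its speed limit or range.

### The arm

A 7-joint arm with a two-finger parallel gripper is mounted at the origin on the work surface. World frame = base frame: x ahead of the robot, y to its left, z up, the work surface at z = 0. Lengths are in m, angles in rad, forces in N, time in s.
With the tool pointing down it reaches from about 0.4 to 0.875 m from the base axis. Payload 4.4 kg.
Tool frame: the origin (TCP) lies at the very end of the fingers, on their centre line; the grasp point (between the pads) lies 19 mm behind it (ctrl.grasp_offset is the distance from the TCP to the grasp point, in m); z points along the fingers, y is the direction in which the jaws open and shut (so a half turn about z gives the same grasp; the last joint's range is limited). The gripper opens to 85 mm and grips with 20 to 120 N. Pads are 22 mm wide; open, the fingers measure 114 mm over their backs; the gripper's body (76 mm by 85 mm) begins 54 mm behind the grasp point. The pads swing forward as they close: fully open they stand 13 mm farther back than shut.
Start: joints at [1.284, 0.628, 0.038, 1.517, -0.027, 0.996, -0.02], TCP at [0.142, -0.634, 0.231] pointing down, gripper open.
Joint ranges: [-3.06, 3.06], [-0.37, 2.12], [-1.25, 1.32], [0.18, 2.47], [-1.1, 4.24], [0.23, 1.98], [-2.94, 2.94]. Speed limits (rad/s): [2.57, 2.57, 3.14, 3.14, 3.14, 3.14, 3.14].

### API

Orientations are given as a unit quaternion [w, x, y, z].
In Python, from workcell import ctrl, viewer, ticket gives the robot as it stands.
- The arm moves only by the tool carry_out, never from a script. Its argument "rows" is text: rows parted by semicolons, each of 7 numbers parted by spaces: the opening, from 0 (shut) to 1 (fully open), then the shift along the tool's x, y, z in m, then the turn, a rotation vector about the tool's x, y, z in degrees. In form: fingers dx dy dz ax ay az; .... A call has 1 to 20 rows; each row is the pose to reach, as a shift and turn from the pose commanded when the call began, along the tool's axes at that moment; what a row does not reach only later rows make up. A row lasts 1/12 s, in which the tool goes at most 41.7 mm and 7.16 degrees, less where a joint would pass 70% of its speed; a pose out of reach is approached as far as the arm can. A call with a gripper value outside its range is refused whole. The fingers move at their own pace and stop on an object; the grip force is fixed at half the most. Time passes only in rows, so rows that repeat a pose let the fingers close. It gives the time, the measured TCP pose, the force and the opening at its end, in the units of the state.
- ctrl.state(): the state, without advancing time (a new reading comes with each control period).
- viewer.grab_frame(name): name is "scene" or "top" or "wrist"; returns the picture (420x560x3 uint8, red, green, blue); there is no depth.
- viewer.get_calibration(name): a dict with "fx", "fy", "cx", "cy" (pixels), "k1" (the pictures are not rectified: a ray, as slopes to the right and down, at radius r is drawn at 1 + k1 r^2 times it, then the intrinsics apply), "xyz" and "rotation" of the camera in the world. Camera axes: x right, y down, z forward; pixel columns grow to the right and rows downward; lengths in m; the calibration is good to about 2 mm. A picture is of the moment at which its call begins: read the wrist's pose just before it. get_calibration takes no time and is no camera call; for the wrist camera it gives the pose at the moment of the call.
- ticket.finish_job(): hands the job in, once; it reports no verdict.
The state is a dict: "time": time; "joints": joint angles; "dq": joint speeds; "effort": joint torques, N m; "position": TCP position; "eef_rot": TCP orientation; "ft_force": force on the tool from outside, world axes, zero at the start; "ft_torque": the same for the moment, N m; "opening": finger opening in m.
Only numpy, scipy, OpenCV 4.12 (cv2) and the standard library are available. Lean on these libraries where they do the work, as an engineer would, in place of code of your own. Each camera call takes 0.05 s, during which the arm holds its last target.

## Working session

There is one attempt and no reset: what is moved stays moved. The work goes in short steps, Python scripts to look and compute and a tool call to move; the robot and the scene stay as the last step left them, time stands still between calls to the robot, and variables do not carry over. Pictures are saved under pics/ and viewed, and the job is handed in when it is done.

Besides the shell and the picture viewer there is one more tool, called after "Request:" in YAML: its name, and indented under it one key for each argument. carry_out: Moves the arm, as the interface text tells. Its arguments: {"type":"object","properties":{"rows":{"type":"string"}},"required":["rows"]}

```bash
ls; mkdir -p pics; python3 - <<'E'
from workcell import ctrl, viewer, ticket
import cv2
s=ctrl.state(); print(s)
print(ctrl.grasp_offset)
for n in ["scene","top","wrist"]:
    c=viewer.get_calibration(n); print(n,c)
    im=viewer.grab_frame(n); cv2.imwrite(f"pics/{n}0.png",im[:,:,::-1])
E
```

```text
pics
{'time': 0.0, 'joints': array([ 1.2841712 ,  0.62932324,  0.03844137,  1.5183721 , -0.02697383,
        0.99625774, -0.02004199]), 'dq': array([ 1.08743159e-03,  2.95945578e-04,  7.54513354e-04, -4.33814241e-04,
       -3.32585626e-05,  2.64148158e-04, -1.49176897e-04]), 'effort': array([-9.20034690e-04, -5.63397789e+01,  1.22621600e+00, -1.93447548e+01,
        1.11136684e-02,  1.05830067e-02, -2.27197887e-06]), 'position': array([ 0.14226018, -0.63361522,  0.23040258]), 'eef_rot': array([-9.12882020e-04,  9.93911809e-01,  1.10174709e-01, -1.23653488e-04]), 'ft_force': array([-0.07779704,  0.57675196, -0.49283746]), 'ft_torque': array([-0.01927465, -0.01257789, -0.01601633]), 'opening': 0.08542998771484642}
0.0187
scene {'fx': 491.5140919005062, 'fy': 491.5140919005062, 'cx': 276.14115903935755, 'cy': 210.549220864323, 'k1': 0.002532644753636588, 'xyz': array([ 1.35943404, -0.60487185,  0.73066397]), 'rotation': array([-0.41068894,  0.79129444,  0.39593085, -0.22006014])}
top {'fx': 443.2838035421075, 'fy': 443.2838035421075, 'cx': 285.1704906438162, 'cy': 214.18817504810835, 'k1': -0.0870611123795883, 'xyz': array([ 0.41099326, -0.07472004,  1.06560686]), 'rotation': array([ 0.06169472, -0.69954675,  0.71068238, -0.04193634])}
wrist {'fx': 300.81550454906574, 'fy': 300.81550454906574, 'cx': 276.35359461675984, 'cy': 214.0209325504008, 'k1': -0.0069595100062277765, 'xyz': array([ 0.21523714, -0.61779241,  0.37254688]), 'rotation': array([ 0.1145365 ,  0.77236497, -0.61779087, -0.09310313])}
```

View pics/top0.png

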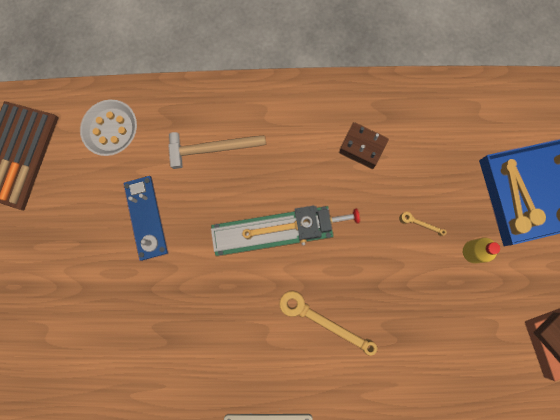

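View pics/scene0.png

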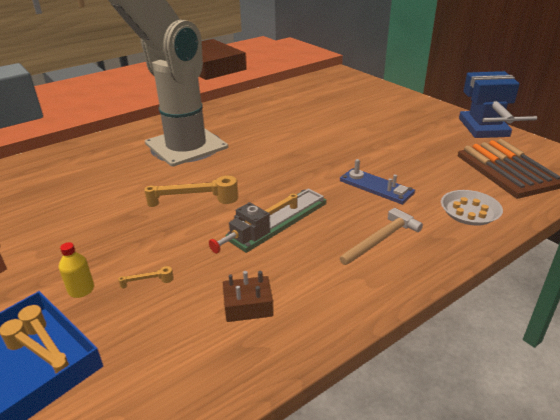

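View pics/wrist0.png

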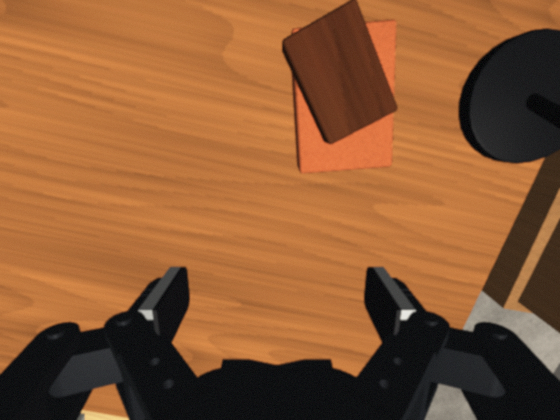

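The candidate levers in the top view:
- the lever in the green jig, eye about (247,234)
- a large loose one, (292,303)–(370,348)
- a small loose one, (407,217)–(444,233)
- two in the blue tray, (512,165) and (523,225)

The right one is in the green jig, with its boss under the drill plate. The knob is red at (357,215); the oil cap at (493,248) is also red. The blue fixture is at (147,218), with its stud at about (147,242).

```bash
cat > h.py <<'E'
import numpy as np, cv2
from workcell import ctrl, viewer, ticket
from scipy.spatial.transform import Rotation as R
def q(r): return R.from_quat(np.roll(np.asarray(r),-1))
def ray(c,px):
    px=np.atleast_2d(np.asarray(px,float))
    K=np.array([[c['fx'],0,c['cx']],[0,c['fy'],c['cy']],[0,0,1]])
    u=cv2.undistortPoints(px[:,None],K,np.array([c['k1'],0,0,0]))[:,0]
    return c['xyz'],q(c['rotation']).apply(np.c_[u,np.ones(len(u))])
def plane(c,px,z):
    o,d=ray(c,px); return o+d*((z-o[2])/d[:,2])[:,None]
def proj(c,p):
    p=np.atleast_2d(p); l=q(c['rotation']).inv().apply(p-c['xyz'])
    u=l[:,:2]/l[:,2:]; u=u*(1+c['k1']*(u**2).sum(1))[:,None]
    return u*[c['fx'],c['fy']]+[c['cx'],c['cy']]
E
python3 - <<'E'
import cv2,numpy as np
from h import *
t=cv2.imread('pics/top0.png'); s=cv2.imread('pics/scene0.png')
a=cv2.resize(t[190:265,200:370],None,fx=4.6,fy=4.6,interpolation=cv2.INTER_CUBIC)
cv2.imwrite('pics/jigc.png',a)
b=cv2.resize(t[170:265,115:175],None,fx=6,fy=6,interpolation=cv2.INTER_CUBIC)
cv2.imwrite('pics/fixc.png',b)
e=cv2.resize(s[140:260,200:420],None,fx=3.5,fy=3.5,interpolation=cv2.INTER_CUBIC)
cv2.imwrite('pics/scc.png',e)
c=viewer.get_calibration('top')
h=cv2.cvtColor(t,cv2.COLOR_BGR2HSV)
g=cv2.inRange(h,(50,60,20),(90,255,255))
cs=max(cv2.findContours(g,0,2)[0],key=cv2.contourArea); print('jig',cv2.minAreaRect(cs)); 
print(plane(c,cv2.boxPoints(cv2.minAreaRect(cs)),0.008))
bl=cv2.inRange(h,(105,80,20),(125,255,255)); bl[:,300:]=0
cs=max(cv2.findContours(bl,0,2)[0],key=cv2.contourArea); print('fix',cv2.minAreaRect(cs))
print(plane(c,cv2.boxPoints(cv2.minAreaRect(cs)),0.014))
r=cv2.inRange(h,(0,180,60),(6,255,255))|cv2.inRange(h,(172,150,40),(180,255,255))
n,l,st,ce=cv2.connectedComponentsWithStats(r)
for i in range(1,n):
    if st[i,4]>8: print(st[i],ce[i],plane(c,ce[i],0.036))
E
```

```text
jig ((260.8308410644531, 246.13009643554688), (6.080562114715576, 76.8932113647461), 78.9964599609375)
[[ 0.48221134  0.10542658  0.008     ]
 [ 0.51466523 -0.07613913  0.008     ]
 [ 0.50030011 -0.07865918  0.008     ]
 [ 0.46787711  0.10255534  0.008     ]]
fix ((144.7058868408203, 217.67645263671875), (80.37272644042969, 28.200956344604492), 77.47119140625)
[[0.65596301 0.35743339 0.014     ]
 [0.66973354 0.28765144 0.014     ]
 [0.47541693 0.23856214 0.014     ]
 [0.46139349 0.30611445 0.014     ]]
[354 209   6  14  57] [356.38596491 215.50877193] [[ 0.55726614 -0.21370162  0.036     ]]
[486 243  14  11  98] [492.6122449  247.18367347] [[ 0.47668403 -0.53111012  0.036     ]]
```

View pics/jigc.png

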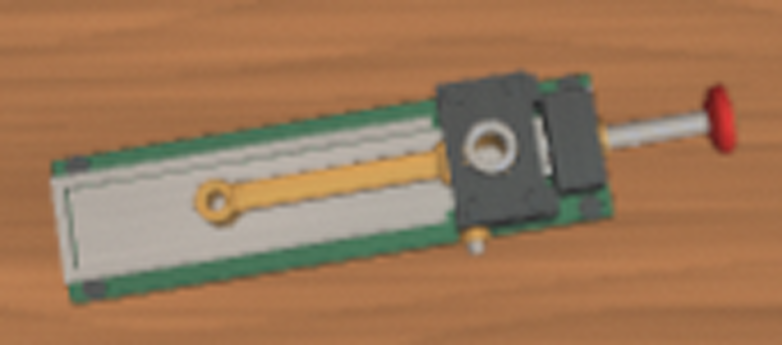

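View pics/fixc.png

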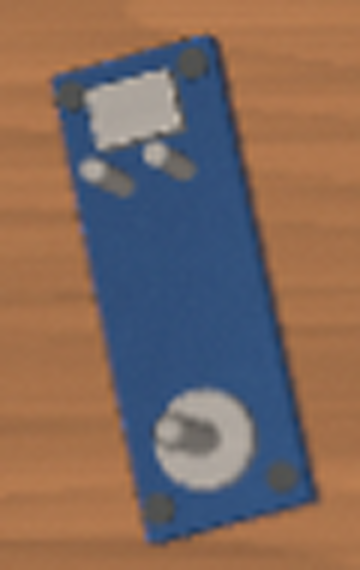

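View pics/scc.png

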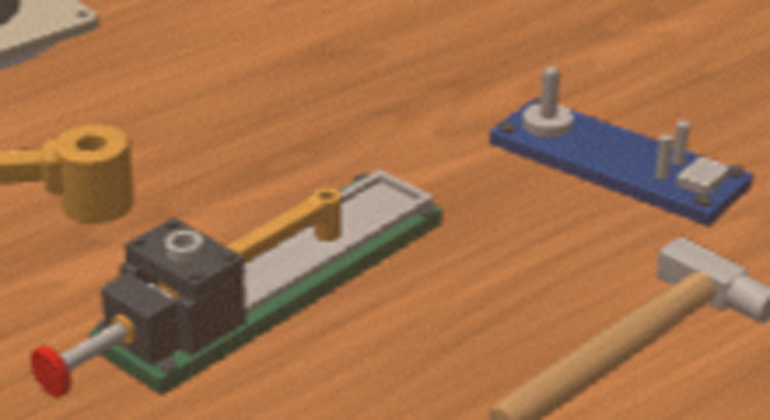

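The close crop confirms the choice: the boss is under the plate (bush rim at crop (490,147)) and the eye is at crop (216,203). Next I'll fit the jig and fixture frames.

```bash
cat >> h.py <<'E'
def fit(model,world):
    m=np.asarray(model)[:,:2];w=np.asarray(world)[:,:2]
    mc,wc=m.mean(0),w.mean(0);a=((m-mc)@[1,1j])if 0 else ((m-mc)[:,0]+1j*(m-mc)[:,1]);b=(w-wc)[:,0]+1j*(w-wc)[:,1]
    k=(np.conj(a)*b).sum();th=np.angle(k);c,s=np.cos(th),np.sin(th);Rm=np.array([[c,-s],[s,c]])
    t=wc-Rm@mc;return th,t,abs(k)/(abs(a)**2).sum(),(m@Rm.T+t-w)*1000
E
python3 - <<'E'
from h import *
np.set_printoptions(suppress=True,precision=4)
c=viewer.get_calibration('top')
f=lambda x,k,o:(np.array(x,float)+.5)/k-.5+np.array(o)
j=f([[52,165],[70,302],[612,215],[590,75]],4.6,[200,190])
w=plane(c,j,.016); print(w)
th,t,sc,e=fit([[.226,.038],[.226,-.038],[-.06,-.038],[-.06,.038]],w)
# determine orientation sign
for s in (1,-1):
    r=fit([[.226,s*.038],[.226,-s*.038],[-.06,-s*.038],[-.06,s*.038]],w); print('jig',np.degrees(r[0]),r)
print('bush',plane(c,f([490,147],4.6,[200,190]),.08),'eye top',plane(c,f([216,203],4.6,[200,190]),.051),'knob',plane(c,f([722,118],4.6,[200,190]),.036))
x=f([[52,78],[212,36],[318,497],[152,545]],6,[115,170]); w=plane(c,x,.014)
for s in (1,-1):
    r=fit([[.166,s*.035],[.166,-s*.035],[-.034,-s*.035],[-.034,s*.035]],w); print('fix',np.degrees(r[0]),r)
print('tip',plane(c,f([170,431],6,[115,170]),.066),'rest',plane(c,f([135,109],6,[115,170]),.024),'shoulder',plane(c,f([204,440],6,[115,170]),.024))
print('pins',plane(c,f([[92,170],[156,153]],6,[115,170]),.05))
E
```

```text
[[ 0.5421  0.1325  0.016 ]
 [ 0.4705  0.1224  0.016 ]
 [ 0.5112 -0.1583  0.016 ]
 [ 0.5846 -0.149   0.016 ]]
jig 98.46120798913088 (np.float64(1.7184722649012791), array([ 0.5393, -0.0952]), np.float64(0.8646714634934254), array([[-73.6493,  -9.7485],
       [ 73.1008,  11.5007],
       [ 74.5423,   9.3794],
       [-73.9938, -11.1316]]))
jig 98.3537580083015 (np.float64(1.7165969089546014), array([ 0.5392, -0.0952]), np.float64(0.9915686220492028), array([[ 1.7992,  1.4028],
       [-1.8171,  0.4277],
       [-0.9062, -1.7719],
       [ 0.9241, -0.0587]]))
bush [[ 0.5393 -0.0948  0.08  ]] eye top [[0.5172 0.0424 0.051 ]] knob [[ 0.5578 -0.2141  0.036 ]]
fix 14.44182938679386 (np.float64(0.2520574728108265), array([0.5015, 0.2798]), np.float64(0.9902431609439696), array([[ 0.336 ,  0.4168],
       [ 1.7236,  0.0763],
       [-1.5718, -0.2524],
       [-0.4878, -0.2408]]))
fix 14.46567295834771 (np.float64(0.2524736216398761), array([0.5015, 0.2798]), np.float64(0.7726301191099004), array([[ 17.7975, -67.3273],
       [-15.7587,  67.9011],
       [-19.0333,  67.4918],
       [ 16.9945, -68.0655]]))
tip [[0.5014 0.2808 0.066 ]] rest [[0.637 0.315 0.024]] shoulder [[0.5015 0.2817 0.024 ]]
pins [[0.6071 0.3219 0.05  ]
 [0.6134 0.2959 0.05  ]]
```

```bash
cat >> h.py <<'E'
np.set_printoptions(suppress=True,precision=4)
J=np.array([.5393,-.0950]);JY=98.35;F=np.array([.5014,.2805]);FY=14.45
def fr(o,yaw,x,y=0):
    a=np.radians(yaw);return o+np.array([np.cos(a)*x-np.sin(a)*y,np.sin(a)*x+np.cos(a)*y])
def down(yaw): # tool x at yaw, z down
    a=np.radians(yaw);return R.from_matrix(np.array([[np.cos(a),np.sin(a),0],[np.sin(a),-np.cos(a),0],[0,0,-1]]))
def move(p,yaw):
    s=ctrl.state();r=q(s['eef_rot']);d=r.inv().apply(np.asarray(p)-s['position'])
    v=np.degrees((r.inv()*down(yaw)).as_rotvec())
    print('from',s['position'],'shift',d,'turn',v)
def yaw(): 
    m=q(ctrl.state()['eef_rot']).as_matrix();return np.degrees(np.arctan2(m[1,0],m[0,0])),m[:,2]
E
python3 - <<'E'
from h import *
move([*fr(J,JY,-.185),.2],JY)
E
```

```text
from [ 0.1423 -0.6337  0.2306] shift [ 0.4915 -0.2542  0.031 ] turn [ -0.0685  -0.0628 -85.702 ]
```

Request:
carry_out:
  rows: "0 0.15 -0.077 0.01 0 0 -30; 0 0.3 -0.155 0.02 0 0 -60; 0 0.4915 -0.254 0.031 -0.07 -0.06 -85.7; 0 0.4915 -0.254 0.031 -0.07 -0.06 -85.7; 0 0.4915 -0.254 0.031 -0.07 -0.06 -85.7; 0 0.4915 -0.254 0.031 -0.07 -0.06 -85.7; 0 0.4915 -0.254 0.031 -0.07 -0.06 -85.7; 0 0.4915 -0.254 0.031 -0.07 -0.06 -85.7; 0 0.4915 -0.254 0.031 -0.07 -0.06 -85.7; 0 0.4915 -0.254 0.031 -0.07 -0.06 -85.7; 0 0.4915 -0.254 0.031 -0.07 -0.06 -85.7; 0 0.4915 -0.254 0.031 -0.07 -0.06 -85.7; 0 0.4915 -0.254 0.031 -0.07 -0.06 -85.7; 0 0.4915 -0.254 0.031 -0.07 -0.06 -85.7; 0 0.4915 -0.254 0.031 -0.07 -0.06 -85.7; 0 0.4915 -0.254 0.031 -0.07 -0.06 -85.7; 0 0.4915 -0.254 0.031 -0.07 -0.06 -85.7; 0 0.4915 -0.254 0.031 -0.07 -0.06 -85.7"

```text
time: 1.65
position: [0.5647, -0.281, 0.2002]
eef_rot: [0.0, 0.655, 0.756, -0.001]
ft_force: [-0.7, 0.2, 0.1]
opening: 0.0002
```

```bash
python3 - <<'E'
from h import *
s=ctrl.state(); print(s['time'],s['position'],yaw(),s['opening'],s['joints'],s['ft_force'])
c=viewer.get_calibration('wrist'); im=viewer.grab_frame('wrist'); cv2.imwrite('pics/w1.png',im[:,:,::-1])
print('knob exp',proj(c,[[*fr(J,JY,-.124),.036]]),'bush',proj(c,[[*J,.08]]),'corners',proj(c,[[*fr(J,JY,-.06,.038),.016],[*fr(J,JY,-.06,-.038),.016]]))
move([*fr(J,JY,-.165),.024],JY)
E
```

```text
1.65 [ 0.5647 -0.281   0.2002] (np.float64(98.16542789810717), array([-0.001 , -0.0026, -1.    ])) 0.00015563641901798192 [ 0.6318  0.6535 -0.3603  1.6012  0.2728  0.9368  0.3194] [-0.7227  0.2043  0.0537]
knob exp [[278.0295 133.2017]] bush [[278.0899 -40.9436]] corners [[239.3225  65.5068]
 [316.4006  65.2565]]
from [ 0.5649 -0.2808  0.2003] shift [0.023  0.0018 0.1763] turn [-0.0525  0.1344 -0.1836]
```

View pics/w1.png

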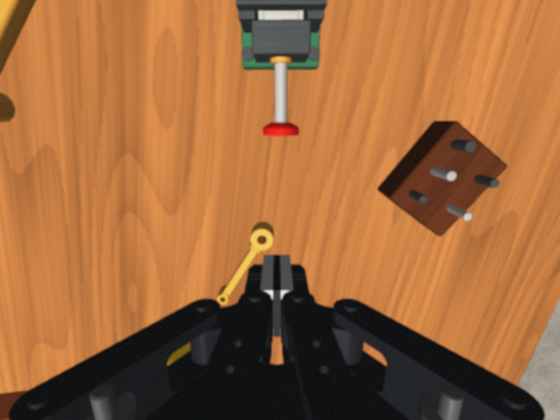

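Wrist view: the knob is at (281,130), about 3 px right of prediction, so roughly 3 mm sideways. The small loose lever at (262,240) lies well behind the spot where the fingers go down. I'll descend just behind the knob.

Request:
carry_out:
  rows: "0 0.023 0.003 0.04 0 0 0; 0 0.023 0.003 0.08 0 0 0; 0 0.023 0.003 0.115 0 0 0; 0 0.023 0.003 0.145 0 0 -0.1; 0 0.023 0.003 0.165 0 0.1 -0.1; 0 0.023 0.003 0.1755 0 0.1 -0.1; 0 0.023 0.003 0.1755 0 0.1 -0.1; 0 0.023 0.003 0.1755 0 0.1 -0.1"

```text
time: 2.37
position: [0.5661, -0.2566, 0.0253]
eef_rot: [0.0, 0.653, 0.757, 0.0]
ft_force: [1.2, -0.3, -0.1]
opening: -0.0002
```

```bash
python3 - <<'E'
from h import *
s=ctrl.state(); print(s['time'],s['position'],yaw(),s['ft_force'])
c=viewer.get_calibration('wrist'); im=viewer.grab_frame('wrist'); cv2.imwrite('pics/w2.png',im[:,:,::-1])
print('knob exp',proj(c,[[*fr(J,JY,-.124),.036]]),proj(c,[[*J,.08]]))
E
```

```text
2.3667 [ 0.5661 -0.2566  0.0253] (np.float64(98.38945207968068), array([ 0.0005, -0.    , -1.    ])) [ 1.2294 -0.3361 -0.0918]
knob exp [[269.4021 202.3796]] [[ 261.2008 -352.3735]]
```

View pics/w2.png

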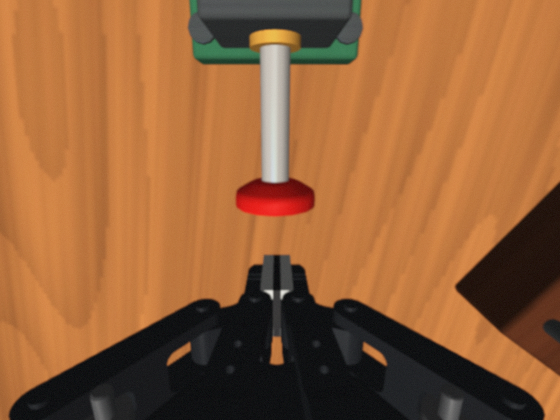

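The fingers are centred on the knob: knob at (275,195), fingers at x≈277. Pushing slowly.

Request:
carry_out:
  rows: "0 0.008 0 0 0 0 0; 0 0.016 0 0 0 0 0; 0 0.022 0 0 0 0 0; 0 0.027 0 0 0 0 0; 0 0.032 0 0 0 0 0; 0 0.037 0 0 0 0 0; 0 0.042 0 0 0 0 0; 0 0.047 0 0 0 0 0; 0 0.051 0 0 0 0 0; 0 0.055 0 0 0 0 0; 0 0.059 0 0 0 0 0; 0 0.063 0 0 0 0 0; 0 0.067 0 0 0 0 0; 0 0.070 0 0 0 0 0; 0 0.072 0 0 0 0 0; 0 0.072 0 0 0 0 0"

```text
time: 3.75
position: [0.557, -0.1898, 0.026]
eef_rot: [0.004, 0.654, 0.756, -0.001]
ft_force: [2.5, -9.9, 0.5]
opening: 0.0002
```

```bash
python3 - <<'E'
from h import *
s=ctrl.state(); print(s['time'],s['position'],yaw(),s['ft_force'],s['opening'])
c=viewer.get_calibration('top'); im=viewer.grab_frame('top'); 
cv2.imwrite('pics/t3.png',cv2.resize(im[190:265,200:370,::-1],None,fx=4.6,fy=4.6,interpolation=cv2.INTER_CUBIC))
im=viewer.grab_frame('wrist'); cv2.imwrite('pics/w3.png',im[:,:,::-1])
E
```

```text
3.75 [ 0.557  -0.1898  0.026 ] (np.float64(98.2973055584527), array([ 0.0042, -0.0066, -1.    ])) [ 2.4913 -9.9139  0.477 ] 0.00020026817937997577
```

View pics/w3.png

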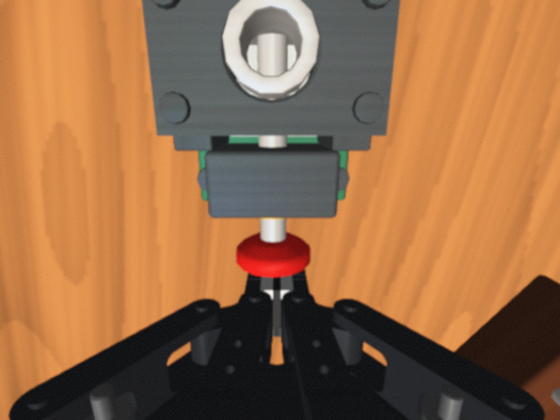

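View pics/t3.png

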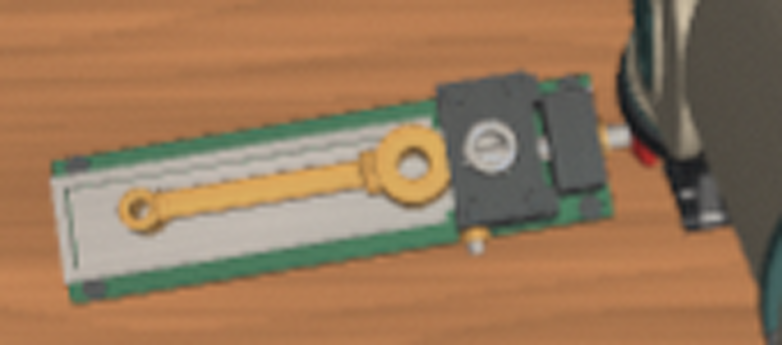

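Partly home: the force is 10 N and the boss is nearly clear. Continuing in small steps.

Request:
carry_out:
  rows: "0 0.004 0 0 0 0 0; 0 0.008 0 0 0 0 0; 0 0.011 0 0 0 0 0; 0 0.014 0 0 0 0 0; 0 0.014 0 0 0 0 0; 0 0.014 0 0 0 0 0"

```text
time: 4.35
position: [0.555, -0.1762, 0.0259]
eef_rot: [0.004, 0.654, 0.756, -0.001]
ft_force: [2.1, -10.9, -0.1]
opening: 0.0002
```

Request:
carry_out:
  rows: "0 0.002 0 0 0 0 0; 0 0.004 0 0 0 0 0; 0 0.004 0 0 0 0 0; 0 0.004 0 0 0 0 0"

```text
time: 4.68
position: [0.5548, -0.1749, 0.026]
eef_rot: [0.005, 0.655, 0.756, -0.002]
ft_force: [3.9, -16.1, -2.0]
opening: -0.0
```

Request:
carry_out:
  rows: "0 0.003 0 0 0 0 0; 0 0.006 0 0 0 0 0; 0 0.006 0 0 0 0 0; 0 0.006 0 0 0 0 0"

```text
time: 5.02
position: [0.5548, -0.1749, 0.0262]
eef_rot: [0.008, 0.656, 0.754, -0.004]
ft_force: [6.4, -26.6, -5.6]
opening: 0.0002
```

```bash
python3 - <<'E'
from h import *
s=ctrl.state(); print(s['time'],s['position'],yaw(),s['ft_force'])
im=viewer.grab_frame('wrist'); cv2.imwrite('pics/w4.png',im[:,:,::-1])
E
```

```text
5.0167 [ 0.5548 -0.1749  0.0262] (np.float64(97.95803749625433), array([ 0.0075, -0.0158, -0.9998])) [  6.3955 -26.5631  -5.5503]
```

View pics/w4.png

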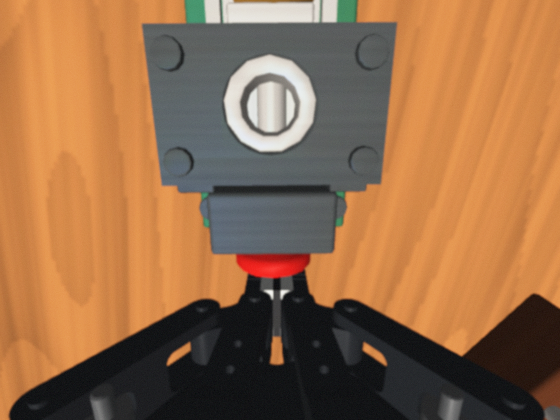

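The hard stop is confirmed: no further motion while the force rose to 27 N. I'll back off so it springs out, then lift.

Request:
carry_out:
  rows: "0 -0.010 0 0 0 0 0; 0 -0.018 0 0 0 0 0; 0 -0.026 0 0 0 0 0; 0 -0.034 0 0 0 0 0; 0 -0.042 0 0 0 0 0; 0 -0.050 0 0 0 0 0; 0 -0.060 0 0 0 0 0; 0 -0.070 0 0 0 0 0; 0 -0.085 0 0 0 0 0; 0 -0.1 0 0 0 0 0; 0 -0.1 0 0 0 0 0; 0 -0.1 0 -0.04 0 0 0; 0 -0.1 0 -0.08 0 0 0; 0 -0.1 0 -0.12 0 0 0; 0 -0.1 0 -0.16 0 0 0; 1 -0.1 0 -0.18 0 0 0; 1 -0.1 0 -0.18 0 0 0; 1 -0.1 0 -0.18 0 0 0"

```text
time: 6.57
position: [0.567, -0.2593, 0.2058]
eef_rot: [0.001, 0.653, 0.757, 0.001]
ft_force: [-0.0, -0.5, -0.3]
opening: 0.0354
```

```bash
python3 - <<'E'
from h import *
s=ctrl.state(); print(s['time'],s['position'],yaw(),s['ft_force'])
im=viewer.grab_frame('top')[:,:,::-1]; cv2.imwrite('pics/t5full.png',im)
cv2.imwrite('pics/t5.png',cv2.resize(im[190:265,200:370],None,fx=4.6,fy=4.6,interpolation=cv2.INTER_CUBIC))
E
```

```text
6.5667 [ 0.567  -0.2593  0.2058] (np.float64(98.48369272054518), array([ 0.0019,  0.0002, -1.    ])) [-0.0216 -0.4721 -0.3118]
```

View pics/t5.png

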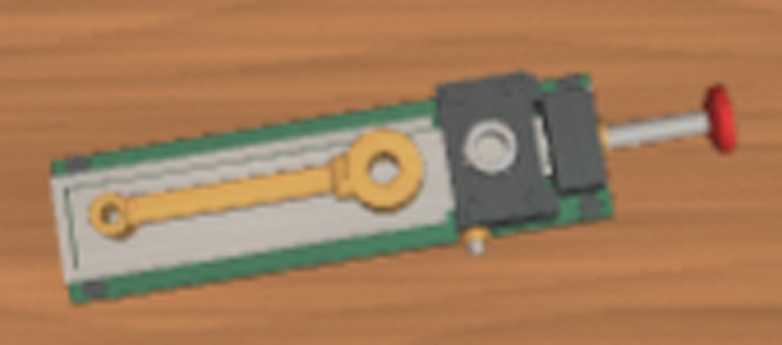

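The ejector has sprung back, with the knob at its original pixel. The boss is clear, bore at crop (385,170) and eye at (112,215).

```bash
python3 - <<'E'
from h import *
c=viewer.get_calibration('top')
f=lambda x:(np.array(x,float)+.5)/4.6-.5+np.array([200,190])
b=plane(c,f([385,170]),.056)[0]; e=plane(c,f([112,215]),.051)[0]
v=e-b; y=np.degrees(np.arctan2(v[1],v[0])); print(b,e,np.hypot(*v[:2]),y)
L=fr(b[:2],y,.0415); print('bal',L)
move([*L,.20],y)
E
```

```text
[ 0.5318 -0.0428  0.056 ] [0.5119 0.0949 0.051 ] 0.1391137525206893 98.20923293507389
bal [ 0.5259 -0.0017]
from [ 0.5659 -0.2591  0.2042] shift [ 0.2605 -0.0017  0.0045] turn [-0.0538 -0.0761  0.269 ]
```

Request:
carry_out:
  rows: "1 0.04 0 0 0 0 0; 1 0.08 0 0 0 0 0; 1 0.12 -0.001 0 0 0 0.1; 1 0.16 -0.001 0 0 0 0.2; 1 0.2 -0.0015 0 0 0 0.2; 1 0.235 -0.002 0.02 0 0 0.2; 1 0.255 -0.002 0.05 0 -0.1 0.3; 1 0.2605 -0.002 0.08 0 -0.1 0.3; 1 0.2605 -0.002 0.09 0 -0.1 0.3; 1 0.2605 -0.002 0.09 0 -0.1 0.3; 1 0.2605 -0.002 0.09 0 -0.1 0.3"

```text
time: 7.53
position: [0.5258, -0.0034, 0.1141]
eef_rot: [-0.0, 0.655, 0.755, -0.001]
ft_force: [-0.4, -0.6, 0.6]
opening: 0.0853
```

```bash
python3 - <<'E'
from h import *
s=ctrl.state(); print(s['time'],s['position'],yaw(),s['opening'])
c=viewer.get_calibration('wrist'); im=viewer.grab_frame('wrist'); cv2.imwrite('pics/w6.png',im[:,:,::-1])
b=np.array([.5318,-.0428]);y=98.21
print('eye exp',proj(c,[[*fr(b,y,.14),.051]]),'bal exp',proj(c,[[*fr(b,y,.0415),.051]]),'mid',proj(c,[[*fr(b,y,.1),.051]]))
h=cv2.cvtColor(im,cv2.COLOR_RGB2HSV)
E
```

```text
7.5333 [ 0.5258 -0.0034  0.1141] (np.float64(98.08825033216367), array([-0.0022, -0.002 , -1.    ])) 0.08532211702738676
eye exp [[276.559  79.111]] bal exp [[276.7833 227.2104]] mid [[276.658  144.3324]]
```

View pics/w6.png

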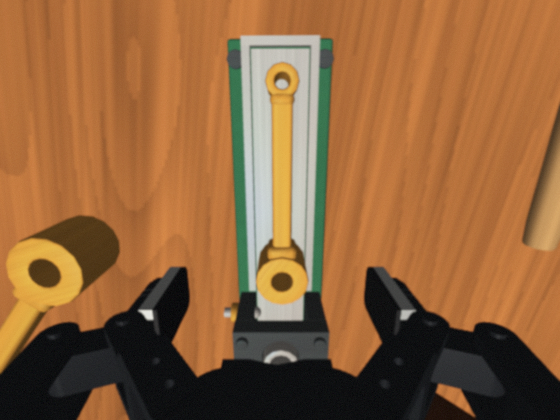

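Wrist view: lever eye at (282,81) and bore at (282,281). The finger mid-line is at x≈276, so the lever sits about 3–4 mm towards tool +y of where the top camera puts it. I'll compute it from the wrist view.

```bash
python3 - <<'E'
from h import *
c=viewer.get_calibration('wrist')
im=cv2.imread('pics/w6.png'); h=cv2.cvtColor(im,cv2.COLOR_BGR2HSV)
m=cv2.inRange(h,(15,140,90),(30,255,255)); m[:,:240]=0;m[:,330:]=0
for r in (120,150,180,210,230):
    x=np.where(m[r])[0]; print(r,x.min(),x.max(),(x.min()+x.max())/2, plane(c,[(x.min()+x.max())/2,r],.051))
b=plane(c,[282,281],.056)[0]; e=plane(c,[282,81],.051)[0]
v=e-b;y=np.degrees(np.arctan2(v[1],v[0])); print(b,e,np.hypot(*v[:2]),y)
sc=viewer.get_calibration('scene');ss=viewer.grab_frame('scene')[:,:,::-1]
cv2.imwrite('pics/s6.png',ss)
L=fr(b[:2],y,.0415);print(L); move([*L,.027],y)
E
```

```text
120 273 291 282.0 [[0.52   0.0718 0.051 ]]
150 273 328 300.5 [[0.5351 0.0545 0.051 ]]
180 273 290 281.5 [[0.5254 0.0325 0.051 ]]
210 273 290 281.5 [[0.5286 0.0111 0.051 ]]
230 273 290 281.5 [[ 0.5308 -0.0039  0.051 ]]
[ 0.5367 -0.0423  0.056 ] [0.5166 0.0951 0.051 ] 0.13892225245886622 98.33888701508693
[ 0.5307 -0.0013]
from [ 0.5272 -0.0037  0.1156] shift [0.0021 0.0036 0.0886] turn [ 0.0856  0.1166 -0.3124]
```

View pics/s6.png

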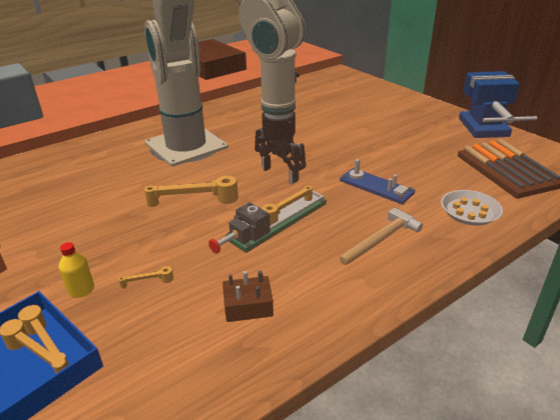

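Request:
carry_out:
  rows: "1 0.001 0.002 0.025 0 0.1 -0.2; 1 0.002 0.0036 0.05 0 0.1 -0.3; 1 0.002 0.0036 0.07 0 0.1 -0.3; 1 0.002 0.0036 0.082 0 0.1 -0.3; 1 0.002 0.0036 0.0886 0 0.1 -0.3; 1 0.002 0.0036 0.0886 0 0.1 -0.3; 1 0.002 0.0036 0.0886 0 0.1 -0.3; 1 0.002 0.0036 0.0886 0 0.1 -0.3; 1 0.002 0.0036 0.0886 0 0.1 -0.3; 1 0.002 0.0036 0.0886 0 0.1 -0.3"

```text
time: 8.47
position: [0.5304, -0.0002, 0.0272]
eef_rot: [0.001, 0.653, 0.757, 0.001]
ft_force: [0.0, 0.2, 1.4]
opening: 0.0855
```

```bash
python3 - <<'E'
from h import *
s=ctrl.state(); print(s['time'],s['position'],yaw(),s['opening'],s['ft_force'])
c=viewer.get_calibration('wrist'); im=viewer.grab_frame('wrist'); cv2.imwrite('pics/w7.png',im[:,:,::-1])
E
```

```text
8.4667 [ 0.5304 -0.0002  0.0272] (np.float64(98.43007225651279), array([ 0.0019,  0.0003, -1.    ])) 0.08546654214264518 [0.0012 0.2353 1.4068]
```

View pics/w7.png

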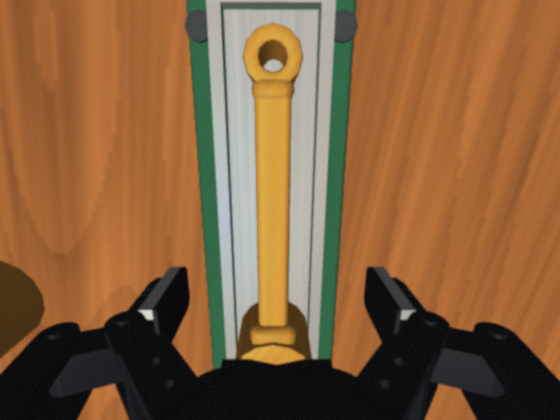

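```bash
python3 - <<'E'
from h import *
c=viewer.get_calibration('wrist')
e=plane(c,[[273,57],[272.5,200],[272.5,310]],.051); print(e)
v=e[0]-e[2]; y=np.degrees(np.arctan2(v[1],v[0])); print(y)
for yy in (y,98.3):
  L=fr(e[0][:2],yy,-.0985); print(L); move([*L,.027],yy)
E
```

```text
[[ 0.5149  0.0952  0.051 ]
 [ 0.5223  0.0434  0.051 ]
 [ 0.5297 -0.0076  0.051 ]]
98.14655557652623
[ 0.5289 -0.0023]
from [ 0.5302 -0.0001  0.027 ] shift [-0.002  -0.0016  0.    ] turn [ 0.0893 -0.0079  0.2934]
[ 0.5292 -0.0022]
from [ 0.5302 -0.0001  0.027 ] shift [-0.002  -0.0013  0.    ] turn [ 0.0893 -0.0078  0.1399]
```

Request:
carry_out:
  rows: "1 -0.002 -0.0014 0 0 0 0.1; 1 -0.002 -0.0014 0 0 0 0.1; 0.5 -0.002 -0.0014 0 0 0 0.1; 0.3 -0.002 -0.0014 0 0 0 0.1; 0 -0.002 -0.0014 0 0 0 0.1; 0 -0.002 -0.0014 0 0 0 0.1; 0 -0.002 -0.0014 0 0 0 0.1; 0 -0.002 -0.0014 0 0 0 0.1; 0 -0.002 -0.0014 0 0 0 0.1; 0 -0.002 -0.0014 0 0 0 0.1; 0 -0.002 -0.0014 0 0 0 0.1; 0 -0.002 -0.0014 0 0 0 0.1; 0 -0.002 -0.0014 0 0 0 0.1; 0 -0.002 -0.0014 0 0 0 0.1"

```text
time: 9.68
position: [0.5288, -0.0021, 0.0264]
eef_rot: [0.0, 0.654, 0.757, 0.0]
ft_force: [0.7, 0.6, 0.9]
opening: 0.0131
```

```bash
python3 - <<'E'
from h import *
s=ctrl.state(); print(s['time'],s['position'],yaw(),s['opening'],s['ft_force'],s['ft_torque'])
c=viewer.get_calibration('wrist'); im=viewer.grab_frame('wrist'); cv2.imwrite('pics/w8.png',im[:,:,::-1])
E
```

```text
9.6833 [ 0.5288 -0.0021  0.0264] (np.float64(98.35349938875974), array([ 0.0007,  0.0005, -1.    ])) 0.013139457969186391 [0.6655 0.6293 0.8944] [ 0.0588 -0.0227 -0.0343]
```

View pics/w8.png

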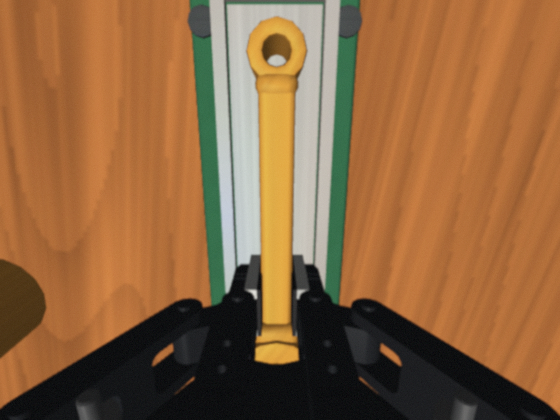

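Gripped, with the arm centred between the pads (eye at (276,48)). Lifting gently.

Request:
carry_out:
  rows: "0 0 0 -0.003 0 0 0; 0 0 0 -0.008 0 0 0; 0 0 0 -0.014 0 0 0; 0 0 0 -0.022 0 0 0; 0 0 0 -0.032 0 0 0; 0 0 0 -0.044 0 0 0; 0 0 0 -0.058 0 0 0; 0 0 0 -0.074 0 0 0; 0 0 0 -0.09 0 0 0; 0 0 0 -0.105 0 0 0; 0 0 0 -0.12 0 0 0; 0 0 0 -0.132 0 0 0; 0 0 0 -0.14 0 0 0; 0 0 0 -0.145 0 0 0; 0 0 0 -0.145 0 0 0; 0 0 0 -0.145 0 0 0"

```text
time: 11.07
position: [0.5282, -0.0024, 0.1712]
eef_rot: [-0.0, 0.654, 0.757, 0.0]
ft_force: [0.6, 0.1, -4.9]
opening: 0.013
```

```bash
python3 - <<'E'
from h import *
s=ctrl.state(); print(s['time'],s['position'],yaw(),s['opening'],s['ft_force'],s['ft_torque'])
c=viewer.get_calibration('wrist'); im=viewer.grab_frame('wrist'); cv2.imwrite('pics/w9.png',im[:,:,::-1])
s=viewer.grab_frame('scene')[:,:,::-1]; cv2.imwrite('pics/s9.png',cv2.resize(s[60:260,180:440],None,fx=3,fy=3,interpolation=cv2.INTER_CUBIC))
E
```

```text
11.0667 [ 0.5282 -0.0024  0.1712] (np.float64(98.34486504565504), array([-0.0002,  0.0002, -1.    ])) 0.012950280897922254 [ 0.5516  0.0559 -4.8755] [-0.0067 -0.0556  0.0494]
```

View pics/w9.png

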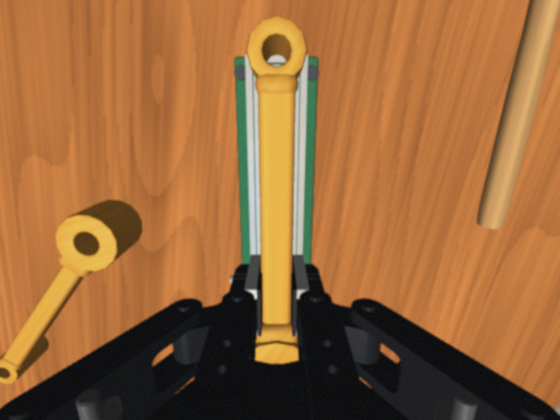

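View pics/s9.png

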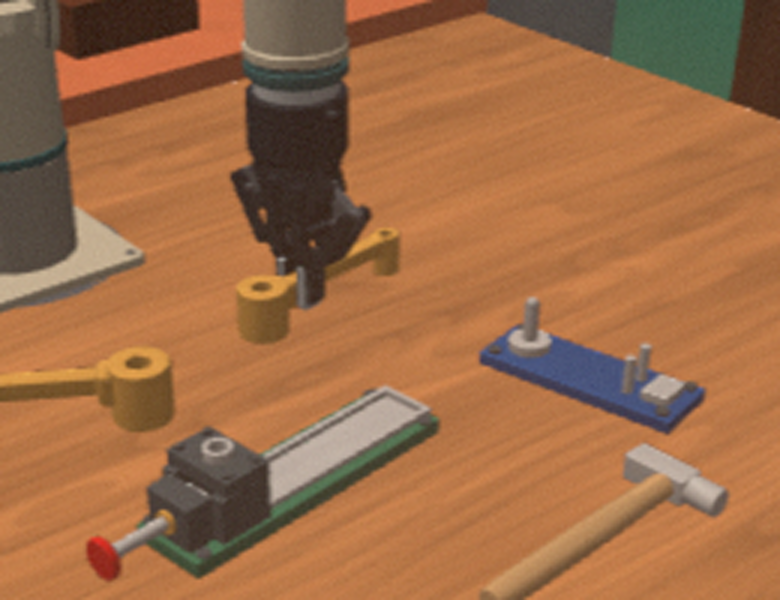

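Lifted and level: the eye is still at (276,48) and the force is −4.9 N, consistent with the lever's weight. Next I'll carry it to a viewing pose beside and above the fixture.

```bash
python3 - <<'E'
from h import *
c=viewer.get_calibration('wrist'); s=ctrl.state()
r=q(s['eef_rot']); 
for p in ([276,48],): 
    e=plane(c,p,s['position'][2]+.0246)[0]; print('eye in tool',r.inv().apply(e-s['position']))
print(s['joints'])
move([*fr(F,FY,-.0285,-.07),.171],FY)
E
```

```text
eye in tool [ 0.0993  0.     -0.0246]
[ 0.1983  0.5583 -0.3653  1.9129  0.2895  0.723  -0.1897]
from [ 0.5279 -0.0024  0.1706] shift [ 0.2111 -0.006  -0.0003] turn [-0.0855  0.0414 83.8972]
```

Request:
carry_out:
  rows: "0 0.004 0 0 0 0 3; 0 0.012 0 0 0 0 7; 0 0.024 -0.001 0 0 0 12; 0 0.038 -0.001 0 0 0 17; 0 0.052 -0.002 0 0 0 22; 0 0.066 -0.002 0 0 0 27; 0 0.08 -0.002 0 0 0 32; 0 0.094 -0.003 0 0 0 37; 0 0.108 -0.003 0 0 0 42; 0 0.122 -0.003 0 0 0 47; 0 0.136 -0.004 0 0 0 52; 0 0.15 -0.004 0 0 0 57; 0 0.163 -0.004 0 0 0 62; 0 0.176 -0.005 0 0 0 67; 0 0.188 -0.005 0 0 0 72; 0 0.198 -0.006 0 0 0 77; 0 0.206 -0.006 0 0 0 81; 0 0.211 -0.006 0 0 0 83.9; 0 0.211 -0.006 0 0 0 83.9; 0 0.211 -0.006 0 0 0 83.9"

```text
time: 12.83
position: [0.4914, 0.2058, 0.1706]
eef_rot: [0.0, 0.992, 0.127, -0.001]
ft_force: [1.0, 0.3, -5.0]
opening: 0.0127
```

```bash
python3 - <<'E'
from h import *
s=ctrl.state(); print(s['time'],s['position'],yaw(),s['opening'],s['ft_force'],s['ft_torque'])
c=viewer.get_calibration('wrist'); im=viewer.grab_frame('wrist'); cv2.imwrite('pics/w10.png',im[:,:,::-1])
cv2.imwrite('pics/w10z.png',cv2.resize(im[60:340,100:290,::-1],None,fx=2.1,fy=2.1,interpolation=cv2.INTER_CUBIC))
print('tip',proj(c,[[*F,.066]]),'rest',proj(c,[[*fr(F,FY,.14),.024]]))
print({k:(v.tolist() if hasattr(v,'tolist') else v) for k,v in c.items()})
E
```

```text
12.8333 [0.4914 0.2058 0.1706] (np.float64(14.609284485671768), array([-0.001 , -0.0005, -1.    ])) 0.012727236933649567 [ 0.961   0.2987 -4.984 ] [-0.0083  0.0262  0.0735]
tip [[192.0553 180.2064]] rest [[192.5767   3.9379]]
{'fx': 300.81550454906574, 'fy': 300.81550454906574, 'cx': 276.35359461675984, 'cy': 214.0209325504008, 'k1': -0.0069595100062277765, 'xyz': [0.563853103666667, 0.22445907612877863, 0.31258549013238673], 'rotation': [0.11718858021826449, 0.7826457844715199, -0.6045666994231679, -0.09072771717597518]}
```

View pics/w10.png

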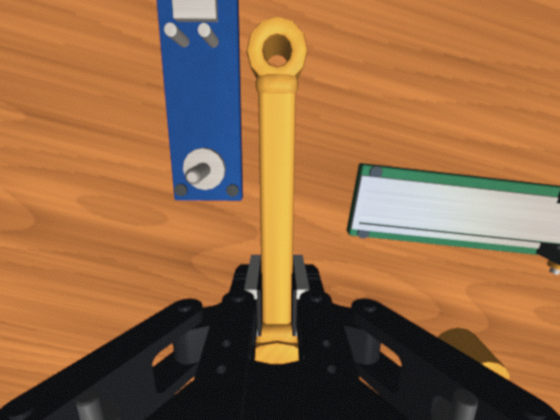

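View pics/w10z.png

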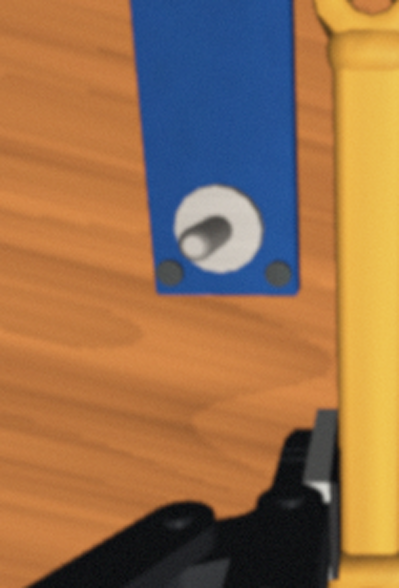

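Wrist view: stud tip at about (191.7,176.9), shoulder at (203.5,169), guide-pin tops at about (171,30) and (204,29). That puts the fixture about 3 mm further +x than the top camera gave, the same shift as at the jig. Refining it.

```bash
python3 - <<'E'
from h import *
im=cv2.imread('pics/w10.png')
cv2.imwrite('pics/w10y.png',cv2.resize(im[0:60,150:250],None,fx=7,fy=7,interpolation=cv2.INTER_CUBIC))
c=viewer.get_calibration('wrist')
f=lambda x:(np.array(x,float)+.5)/2.1-.5+np.array([100,60])
print('tip',plane(c,f([192,246]),.066),'sh',plane(c,f([218.5,229]),.024))
print('corners',plane(c,f([[157,294],[299,293]]),.014), 'model',fr(F,FY,-.034,.035),fr(F,FY,-.034,-.035))
E
```

```text
tip [[0.5043 0.2811 0.066 ]] sh [[0.5049 0.2805 0.024 ]]
corners [[0.464  0.3057 0.014 ]
 [0.4819 0.2387 0.014 ]] model [0.4597 0.3059] [0.4772 0.2381]
```

View pics/w10y.png

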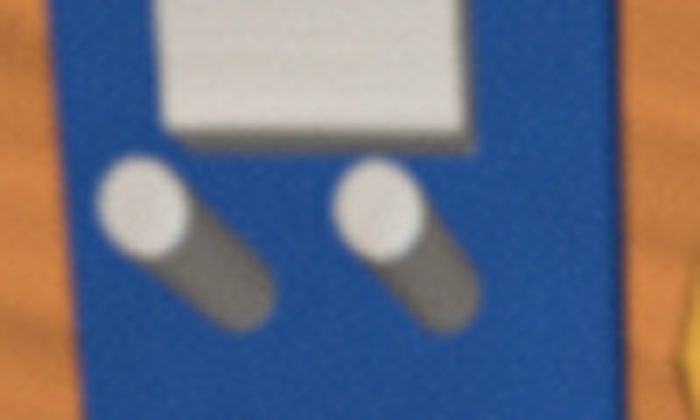

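```bash
python3 - <<'E'
from h import *
c=viewer.get_calibration('wrist')
f=lambda x,k,o:(np.array(x,float)+.5)/k-.5+np.array(o)
p=plane(c,f([[144,207],[379,211]],7,[150,0]),.05)
w=np.vstack([plane(c,f([192,246],2.1,[100,60]),.066),plane(c,f([218.5,229],2.1,[100,60]),.024),p,plane(c,f([[157,294],[299,293]],2.1,[100,60]),.014)])
th,t,sc,e=fit([[0,0],[0,0],[.112,.013],[.112,-.013],[-.034,.035],[-.034,-.035]],w); print(np.degrees(th),t,sc);print(e)
F2=t;Y=np.degrees(th)
Y=14.5
# bore sits at tool x -.0407 -> TCP
T=fr(F2,Y,.0407); print(T); move([*T,.15],Y); print(yaw())
E
```

```text
14.26711031273735 [0.5049 0.2805] 0.9907035999552165
[[ 0.6844 -0.5923]
 [ 0.0731  0.0491]
 [ 0.4468  0.3514]
 [ 0.7785  0.3159]
 [-0.6571  0.3713]
 [-1.3257 -0.4954]]
[0.5443 0.2907]
from [0.4916 0.2052 0.1707] shift [ 0.0725 -0.0695  0.0206] turn [0.0212 0.06   0.0527]
(np.float64(14.55265003741413), array([-0.0009, -0.0006, -1.    ]))
```

Request:
carry_out:
  rows: "0 0.004 -0.004 0 0 0 0; 0 0.012 -0.012 0 0 0 0; 0 0.022 -0.022 0 0 0 0; 0 0.034 -0.034 0 0 0 0; 0 0.046 -0.045 0 0 0 0.1; 0 0.056 -0.055 0 0 0 0.1; 0 0.065 -0.063 0.005 0 0 0.1; 0 0.07 -0.067 0.01 0 0 0.1; 0 0.0723 -0.0693 0.015 0 0 0.1; 0 0.0723 -0.0693 0.02 0 0 0.1; 0 0.0723 -0.0693 0.027 0 0 0.1; 0 0.0723 -0.0693 0.035 0 0 0.1; 0 0.0723 -0.0693 0.043 0 0 0.1; 0 0.0723 -0.0693 0.05 0 0 0.1; 0 0.0723 -0.0693 0.055 0 0 0.1; 0 0.0723 -0.0693 0.059 0 0 0.1; 0 0.0723 -0.0693 0.061 0 0 0.1; 0 0.0723 -0.0693 0.061 0 0 0.1; 0 0.0723 -0.0693 0.061 0 0 0.1; 0 0.0723 -0.0693 0.061 0 0 0.1"

```text
time: 14.55
position: [0.545, 0.291, 0.1108]
eef_rot: [-0.0, 0.992, 0.125, 0.001]
ft_force: [0.1, 0.5, -5.1]
opening: 0.0128
```

```bash
python3 - <<'E'
from h import *
s=ctrl.state(); print(s['time'],s['position'],yaw(),s['opening'],s['ft_force'],s['ft_torque'])
c=viewer.get_calibration('wrist'); im=viewer.grab_frame('wrist'); cv2.imwrite('pics/w11.png',im[:,:,::-1])
t=viewer.grab_frame('top')[:,:,::-1]; cv2.imwrite('pics/t11.png',cv2.resize(t[160:280,90:210],None,fx=5,fy=5,interpolation=cv2.INTER_CUBIC))
s=viewer.grab_frame('scene')[:,:,::-1]; cv2.imwrite('pics/s11.png',cv2.resize(s[90:220,310:450],None,fx=4.5,fy=4.5,interpolation=cv2.INTER_CUBIC))
E
```

```text
14.55 [0.545  0.291  0.1108] (np.float64(14.350034255201129), array([ 0.0009,  0.0008, -1.    ])) 0.012847962729961707 [ 0.0923  0.4643 -5.0942] [-0.0012  0.0591  0.0168]
```

View pics/w11.png

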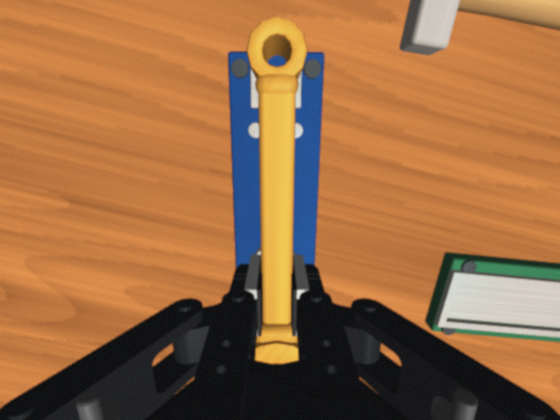

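View pics/t11.png

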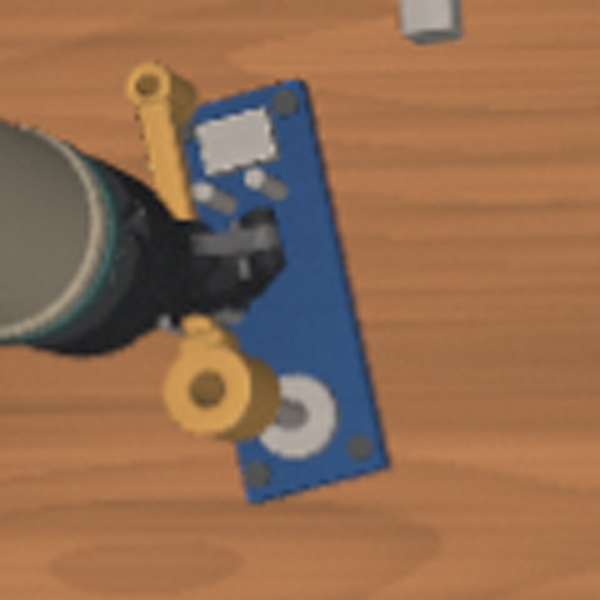

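View pics/s11.png

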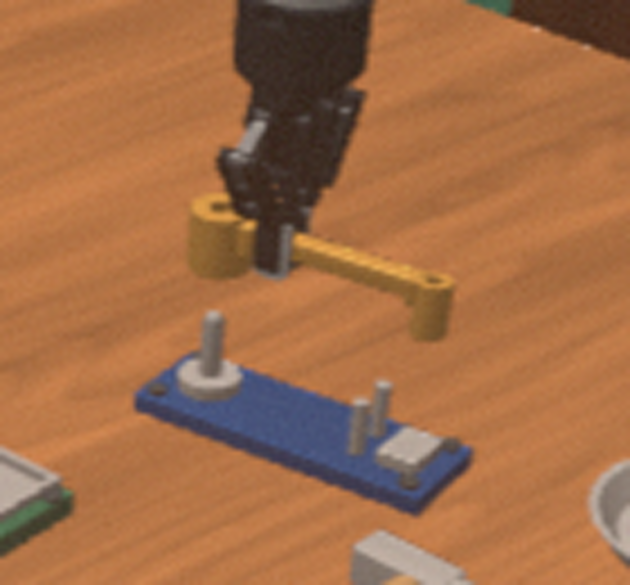

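```bash
python3 - <<'E'
from h import *
f=lambda x,k,o:(np.array(x,float)+.5)/k-.5+np.array(o)
s=ctrl.state(); z=s['position'][2]-.0104; print('underside',z,s['position'],yaw())
T=viewer.get_calibration('top');S=viewer.get_calibration('scene');W=viewer.get_calibration('wrist')
ax=np.array([np.cos(np.radians(14.4)),np.sin(np.radians(14.4)),0]); ay=np.array([-ax[1],ax[0],0])
def rep(n,b,e,st,re):
    print(n,'bore-stud',1000*np.r_[(b-st)@ax,(b-st)@ay],'eye-rest',1000*np.r_[(e-re)@ax,(e-re)@ay],'lever len/yaw',np.hypot(*(e-b)[:2]),np.degrees(np.arctan2(*(e-b)[1::-1])))
b=plane(T,f([208,389],5,[90,160]),z+.04)[0];e=plane(T,f([149,83],5,[90,160]),z+.035)[0]
st=plane(T,f([170,431],6,[115,170]),.066)[0];re=plane(T,f([135,109],6,[115,170]),.024)[0]
rep('top',b,e,st,re)
k=4.5;o=[310,90]
b=plane(S,f([220,208],k,o),z+.04)[0];e=plane(S,f([433,280],k,o),z+.035)[0]
st=plane(S,f([211,317],k,o),.066)[0];re=plane(S,f([411,448],k,o),.024)[0]
rep('scene',b,e,st,re)
p=plane(W,[[254,130],[297,130]],.05);e=plane(W,[276,48],z+.035)[0]
m=p.mean(0); print('wrist eye - pins mid',1000*np.r_[(e-m)@ax,(e-m)@ay],'(want 28,0)',np.degrees(np.arctan2(*(p[0]-p[1])[1::-1]))-90)
E
```

```text
underside 0.10034569499946627 [0.5449 0.2909 0.1107] (np.float64(14.352739771385034), array([ 0.0007,  0.0007, -1.    ]))
top bore-stud [ 2.0512 -0.9109] eye-rest [ 2.6035 -1.0549] lever len/yaw 0.14037898665869655 14.060057101981812
scene bore-stud [ 0.3497 -0.1248] eye-rest [-1.5992  1.0798] lever len/yaw 0.1399987679863388 15.03468324866667
wrist eye - pins mid [29.6623 -0.5355] (want 28,0) 14.37052852793829
```

The three cameras agree to within about 2 mm, with the lever about 1 mm too far forward. I'll trim −1 mm along tool x and go down 3 mm, then hold.

Request:
carry_out:
  rows: "0 -0.0005 0 0.001 0 0 0; 0 -0.0012 -0.0003 0.003 0 0 0; 0 -0.0012 -0.0003 0.003 0 0 0; 0 -0.0012 -0.0003 0.003 0 0 0; 0 -0.0012 -0.0003 0.003 0 0 0; 0 -0.0012 -0.0003 0.003 0 0 0; 0 -0.0012 -0.0003 0.003 0 0 0; 0 -0.0012 -0.0003 0.003 0 0 0; 0 -0.0012 -0.0003 0.003 0 0 0; 0 -0.0012 -0.0003 0.003 0 0 0"

```text
time: 15.53
position: [0.5435, 0.2908, 0.1074]
eef_rot: [-0.0, 0.992, 0.125, 0.0]
ft_force: [0.0, 0.1, -5.1]
opening: 0.0131
```

```bash
python3 - <<'E'
from h import *
s=ctrl.state(); print(s['time'],s['position'],yaw(),s['opening'],s['ft_force'],s['dq'])
im=viewer.grab_frame('wrist'); W=viewer.get_calibration('wrist')
h=cv2.cvtColor(im,cv2.COLOR_RGB2HSV); cv2.imwrite('pics/w12.png',im[:,:,::-1])
cv2.imwrite('pics/t12.png',viewer.grab_frame('top')[:,:,::-1])
E
```

```text
15.5333 [0.5435 0.2908 0.1074] (np.float64(14.350706117194436), array([ 0.0002,  0.0003, -1.    ])) 0.013132518181592077 [ 0.0277  0.0787 -5.0608] [-0.0009  0.001   0.0007 -0.0012 -0.      0.0006 -0.0005]
```

View pics/t12.png

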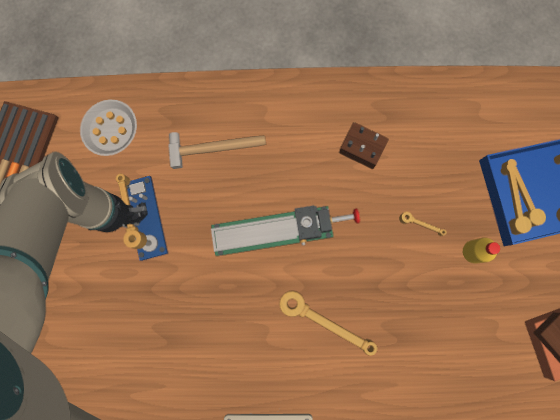

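View pics/w12.png

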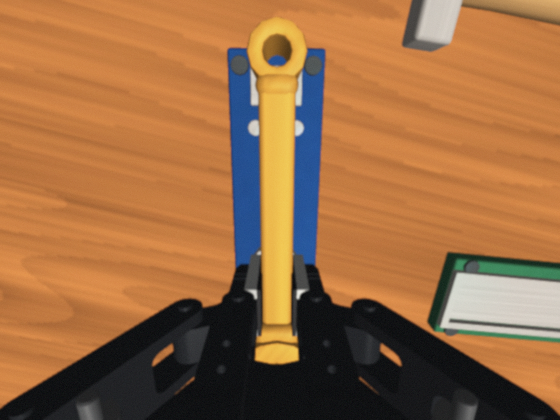

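The lever is held still. It sits centred between the guide pins, (255,128) and (298,128), and the eye hasn't moved at (276,48). The hammer, punch block, oil bottle and jig are all where they were. Handing in.

```bash
python3 -c "
from workcell import ticket
print(ticket.finish_job())"
```

```text
the job is handed in; nothing more can be done
None
```

The lever is out of the jig and held level over the blue fixture, ready for you to guide down; I handed the job in at about 15.6 s.

- **Ejector:** I pressed the red ejector to its hard stop. The fingers stopped moving and the force rose to about 27 N. I then let it spring back, and the top view shows the knob at its original place.
- **Grip:** I gripped the lever by the arm at its balance point, within about 1 mm. It didn't slip or tilt in the gripper: the eye stayed at the same wrist-camera pixel from grip to finish.
- **Final hold:** The boss's underside is about 31 mm above the stud tip. The tool is vertical to within about 0.03°, the arm is still, and the force reads only the lever's weight.
- **Bystanders:** The hammer, punch block and oil bottle stayed where they were, and nothing touched the fixture.

**Disagreement between cameras:** the top camera placed both the jig and the fixture about 3–4 mm nearer the robot (in world x) than the wrist camera did. I relied on the wrist camera. Just before a final 1 mm trim, the bore's offset from the stud read about 2.2 mm in the top view and 0.4 mm in the scene view. The wrist view had the eye about 1.7 mm too far along. The trim went against the forward offset but I did not measure it again, so allow for 1–2 mm of alignment error.

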